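# Roll out the off-balance linisher roller

## Task

One of the three rollers lying on the steel plate is heavy on one side: find it by rolling each slowly along the plate. Roll the two good ones, which stay where you leave them or run on, off the end of the plate into the green trough without lifting them, and lay the one that rolls back when let go gently down inside the red tray. Leave everything else on the bench alone.

Things in the scene. Friction and masses are not known exactly. Their poses are not given: they have to be found in the camera images.
- roll_plate: Fixed steel plate, green trough at one end. Origin: plate centre, on the bench. Rolling surface 46 mm above it, level, 220 mm wide (own x), 460 mm long (own y). Rollers lie along x and roll to +y. Lips 10 mm wide, 8 mm high along both long edges, a stop bar 10 mm thick, 12 mm high at the -y end. The +y end is open and drops into the trough.
- trough (a point): Centre of the floor of the green trough beyond the plate's +y end, 285 mm from the plate's centre along y, 10 mm above the bench; axes as the plate's. 204 mm long inside (x), 110 mm wide (y); rubber floor, sloping slightly away from the plate, about 36 mm below the rolling surface; walls 8 mm thick, 45 mm high above the bench.
- roller_a: One of three rollers that look alike: hard smooth black cylinder, 34 mm in diameter, 158 mm long, rounded steel ends, four yellow lines along it, 0.5 to 0.7 kg. Origin at its middle on the centre line; own x along its length, y and z turn as it rolls. Starts lying across the plate. One of the three (drawn afresh each time) has its weight about 2 mm off centre; nothing outside shows it.
- roller_b: Another roller, as roller_a. Pushed slowly (about 60 mm/s) over 25 mm from behind, a good roller stays where the finger leaves it or runs on a little; the faulty one starts heavy side down and, when the finger draws back, rolls back after it to within about 10 mm of where it lay. Pushed more than half a turn (53 mm), it tips over and runs on forward instead.
- roller_c: Another roller, as roller_a. Push on the black middle (within 45 mm of the origin): it slides on a finger and so rolls, while the steel ends grip a finger and drag. After a slow push a good roller coasts only 5 to 20 mm further.
- reject_tray: Fixed red plastic open tray, 220 mm along its own x, 150 mm along y, 30 mm high, walls and floor 5 mm thick; its grippy floor stops rolling. Origin: underside centre, on the bench. A roller fits lying along the tray's x.
- polish_tin: Bystander: round tin, 80 mm across, 55 mm high; origin under its centre.
- glue_jar: Bystander: jar with yellow cap, 72 mm across, 110 mm high; origin under its centre.
- brush: Bystander: brush, 200 mm long, lying on the bench to the right, near the plate's stop end; handle to its own -x.
- rub_block: Bystander: cork rubbing block 120 x 60 x 35 mm, left of the red tray; origin under its centre.
- buff_wheel: Bystander: grey buffing wheel lying flat, 110 mm across, 30 mm thick, beside the plate's stop end; origin under its centre.
- driver: Bystander: screwdriver lying on the bench beyond the plate, handle to its own -x.
Mind the look-alikes: they are no part of the job. What is shaped like the roller_a but white is not meant. Leave any turquoise look-alike of the roller_b alone.

How it is judged:
At the end, for the whole second after the job is handed in: Both good rollers lie in the trough (middle within 60 mm along, 56 mm across of its centre), the off-balance one on the floor of the red tray (middle within 80 mm along, 65 mm across of its centre), all at rest (under 20 mm/s) (((distance between core_odd_c0 and roller_a above 0.015 m and x of roller_a in the frame of trough between -0.06 and 0.06 m and y of roller_a in the frame of trough between -0.056 and 0.056 m and z of roller_a in the frame of trough between -0.01 and 0.03 m) or (distance between core_odd_c0 and roller_a below 0.015 m and x of roller_a in the frame of reject_tray between -0.08 and 0.08 m and y of roller_a in the frame of reject_tray between -0.065 and 0.065 m and z of roller_a in the frame of reject_tray between 0.012 and 0.03 m)) and ((distance between core_odd_c0 and roller_b above 0.015 m and x of roller_b in the frame of trough between -0.06 and 0.06 m and y of roller_b in the frame of trough between -0.056 and 0.056 m and z of roller_b in the frame of trough between -0.01 and 0.03 m) or (distance between core_odd_c0 and roller_b below 0.015 m and x of roller_b in the frame of reject_tray between -0.08 and 0.08 m and y of roller_b in the frame of reject_tray between -0.065 and 0.065 m and z of roller_b in the frame of reject_tray between 0.012 and 0.03 m)) and ((distance between core_odd_c0 and roller_c above 0.015 m and x of roller_c in the frame of trough between -0.06 and 0.06 m and y of roller_c in the frame of trough between -0.056 and 0.056 m and z of roller_c in the frame of trough between -0.01 and 0.03 m) or (distance between core_odd_c0 and roller_c below 0.015 m and x of roller_c in the frame of reject_tray between -0.08 and 0.08 m and y of roller_c in the frame of reject_tray between -0.065 and 0.065 m and z of roller_c in the frame of reject_tray between 0.012 and 0.03 m)) and linear speed of each of roller_a, roller_b, roller_c below 0.02 m/s); the robot touches nothing.
It fails at once if a good roller is lifted (its middle more than 25 mm above where it lies on the plate) ((distance between core_odd_c0 and roller_a above 0.015 m and height (world z) of roller_a above 0.088 m) or (distance between core_odd_c0 and roller_b above 0.015 m and height (world z) of roller_b above 0.088 m) or (distance between core_odd_c0 and roller_c above 0.015 m and height (world z) of roller_c above 0.088 m)).
It fails at once if a roller is dropped into the red tray from more than about 30 mm ((horizontal distance between roller_a and reject_tray below 0.1 m and height (world z) of roller_a above 0.053 m and contact force between roller_a and the fingers below 0.05 N and contact force between roller_a and reject_tray below 0.05 N) or (horizontal distance between roller_b and reject_tray below 0.1 m and height (world z) of roller_b above 0.053 m and contact force between roller_b and the fingers below 0.05 N and contact force between roller_b and reject_tray below 0.05 N) or (horizontal distance between roller_c and reject_tray below 0.1 m and height (world z) of roller_c above 0.053 m and contact force between roller_c and the fingers below 0.05 N and contact force between roller_c and reject_tray below 0.05 N)).
It fails at once if another loose thing on the bench is moved by more than 30 mm (distance of any of polish_tin, glue_jar, driver, brush, rub_block, buff_wheel from where it was at the start of the episode above 0.03 m).
It also fails if it takes over 67 s, if anything falls off the work surface, if the arm or the gripper's body presses on something with over 40 N, if the wrist force passes 120 N, or if a joint passes its speed limit or range.

## Robot

A 6-joint arm with a two-finger parallel gripper is mounted at the origin on the work surface. World frame = base frame: x ahead of the robot, y to its left, z up, the work surface at z = 0. Lengths are in m, angles in rad, forces in N, time in s.
With the tool pointing down it reaches from about 0.35 to 0.975 m from the base axis. Payload 4.9 kg.
Tool frame: the origin (TCP) lies midway between the tips of the shut fingers; the grasp point (between the pads) lies 19 mm behind it; z points along the fingers, y is the line along which they close (so a half turn about z gives the same grasp; the last joint's range is limited). The gripper opens to 85 mm and grips with 20 to 120 N. Pads are 22 mm wide; open, the fingers measure 114 mm over their backs; the gripper's body (76 mm by 85 mm) begins 54 mm behind the grasp point. The pads swing forward as they close: fully open they stand 13 mm farther back than shut.
Start: joints at [1.036, 0.053, 1.613, -0, 1.476, -0.119], TCP at [0.252, 0.572, 0.231] pointing down, gripper open.
Joint ranges: [-3.01, 3.01], [-1.01, 2.22], [0.06, 2.58], [-1.02, 4.17], [0.09, 2.62], [-3.14, 3.14]. Speed limits (rad/s): [2.57, 2.57, 3.14, 3.14, 3.14, 3.14].

## Interface

Orientations are given as a unit quaternion [w, x, y, z].
In Python, from plant import state, grab_frame, job_done, cut_out, place_of gives the robot as it stands.
- The arm moves only by the tool jog_arm, never from a script. Its argument "motion" is text: rows parted by semicolons, each of 7 numbers parted by spaces: the opening in per cent of the stroke, from 0 (shut) to 100 (fully open), then the shift along the tool's x, y, z as a fraction of full scale, then the turn, a rotation vector about the tool's x, y, z as a fraction of full scale. A call has exactly 5 rows; each row is the pose to reach, as a shift and turn from the pose commanded when the call began, along the tool's axes at that moment; what a row does not reach only later rows make up. Full scale, the value 1, is 50 cm for a shift and 1.5 rad for a turn. A row lasts 1/8 s, in which the tool goes at most 62.5 mm and 10.7 degrees, less where a joint would pass 70% of its speed; a pose out of reach is approached as far as the arm can. A call with a number of a shift or a turn outside -1 to 1 is refused whole. A call with a gripper value outside its range is refused whole. The fingers move at their own pace and stop on an object; the grip force is fixed at half the most. Time passes only in rows, so rows that repeat a pose let the fingers close, or fill a call up. It gives the time, the measured TCP pose, the force, the opening and the grip force at its end, in the units of the state.
- state(): the state, without advancing time (a new reading comes with each control period).
- grab_frame(name): name is "side" or "top" or "wrist"; returns a dict with "color" (384x512x3 uint8, red, green, blue), "range_z" (384x512 float32, m along the optical axis (not along the pixel's ray), 0 where there is no reading), "intrinsics" (3x3 intrinsics, pixels), "k1" (the pictures are not rectified: a ray, as slopes to the right and down, at radius r is drawn at 1 + k1 r^2 times it, then the intrinsics apply), "world_from_camera" (4x4, takes a point from camera to world coordinates). Camera axes: x right, y up, looking along -z (the intrinsics and any distortion apply to the point x, -y, -z); pixel columns grow to the right and rows downward; lengths in m; the calibration is good to about 2 mm. A picture is of the moment at which its call begins.
- job_done(): hands the job in; it is judged then, once.
Trained networks look in the newest picture that a camera, given by its name, has taken for a name from the list of things; names that differ only in an ending like _2 or _b are one class to them, and where a whole thing is asked for, a point or a joint stands for the part that bears it (a point fixed in the world has none). Each returns a list of dicts, best first, with "p" (0 to 1); they miss things now and then, are a little off and sometimes report something else, mostly with a low value. They report only what shows in the picture. A call takes as long as a camera call. They do not tell look-alikes from the thing itself.
- cut_out(camera, thing): "pixels" (384x512 bool, what is visible of it).
- place_of(camera, thing): "at" ([x, y, z] in m, in world coordinates, good to about 4 mm: a listed point, or the origin of a listed thing).
The state is a dict: "time": time; "joint_pos": joint angles; "joint_vel": joint speeds; "joint_efforts": joint torques, N m; "tool_pos": TCP position; "tool_rot": TCP orientation; "contact_force": force on the tool from outside, world axes, zero at the start; "ft_torque": the same for the moment, N m; "gripper_width": opening from 0.0 (shut) to 1.0 (fully open); "grasp_force": force on a finger pad.
Only numpy, scipy, OpenCV 4.12 (cv2) and the standard library are available. Lean on these libraries where they do the work, as an engineer would, in place of code of your own. Each camera call takes 0.05 s, during which the arm holds its last target. There are 200 camera calls.

## Working session

There is one attempt and no reset: what is moved stays moved. The work goes in short steps, Python scripts to look and compute and a tool call to move; the robot and the scene stay as the last step left them, time stands still between calls to the robot, and variables do not carry over. Pictures are saved under pics/ and viewed, at most 10 in all, crops included, and the job is handed in when it is done.

Besides the shell and the picture viewer there is one more tool, called after "Emit:" by a JSON object that holds its "fn" and its "kwargs". jog_arm: Moves the arm, as the interface text tells. Shift numbers are shares of 50 cm and turn numbers shares of 1.5 rad, none past 1 either way. Its arguments: {"type":"object","properties":{"motion":{"type":"string"}},"required":["motion"]}

```bash
mkdir -p pics; python3 - <<'E'
from plant import *
import cv2,numpy as np
s=state();print(s)
for c in("top","side"):
    f=grab_frame(c);cv2.imwrite(f"pics/{c}0.png",f["color"][:,:,::-1])
    print(c,f["intrinsics"].tolist(),f["k1"],f["world_from_camera"].round(3).tolist())
    for t in["roll_plate","trough","roller_a","reject_tray","glue_jar","polish_tin"]:
        print(c,t,[(np.round(d["at"],3).tolist(),round(d["p"],2)) for d in place_of(c,t)])
E
```

```text
{'time': 0.0, 'joint_pos': array([ 1.03602623e+00,  5.33424754e-02,  1.61427555e+00,  9.09111252e-06,
        1.47599368e+00, -1.19014992e-01]), 'joint_vel': array([-0.00166035, -0.00205259,  0.00082428,  0.00048435, -0.00062538,
        0.00031373]), 'joint_efforts': array([ 3.43433094e-04, -3.93696856e+01, -3.70169234e+01, -1.10254182e-04,
        7.11262415e-03,  2.57947102e-05]), 'tool_pos': array([0.25211677, 0.57122355, 0.23008295]), 'tool_rot': array([-3.28445338e-04,  2.06383934e-01,  9.78470568e-01, -9.54612602e-04]), 'contact_force': array([-0.16846745, -0.08882654,  0.4430605 ]), 'ft_torque': array([ 0.0155545 , -0.01191472, -0.01532113]), 'grasp_force': 0.0, 'gripper_width': 0.996382139332919}
top [[395.9880978272945, 0.0, 257.5277718564507], [0.0, 395.9880978272945, 195.4476212880837], [0.0, 0.0, 1.0]] 0.012414409263150674 [[-0.016, 0.992, -0.126, 0.35], [-1.0, -0.018, -0.019, -0.006], [-0.021, 0.125, 0.992, 1.319], [0.0, 0.0, 0.0, 1.0]]
top roll_plate [([0.557, -0.169, -0.003], 0.62), ([0.754, 0.075, -0.0], 0.28)]
top trough [([0.577, 0.117, 0.011], 0.98)]
top roller_a 
[... 416 characters left out ...]
, 416.0478023008033, 187.9209577364237], [0.0, 0.0, 1.0]] -0.06918593531864986 [[0.833, 0.331, -0.444, -0.153], [-0.553, 0.524, -0.647, -0.972], [0.018, 0.784, 0.62, 1.01], [0.0, 0.0, 0.0, 1.0]]
side roll_plate [([0.554, -0.167, -0.0], 0.8), ([0.489, 0.333, -0.002], 0.38)]
side trough [([0.58, 0.118, 0.011], 0.71)]
side roller_a [([0.559, -0.212, 0.067], 0.98), ([0.544, -0.32, 0.063], 0.82), ([0.566, -0.11, 0.064], 0.58), ([0.554, -0.166, -0.001], 0.48)]
side reject_tray [([0.484, 0.334, -0.004], 0.63), ([0.393, -0.489, -0.004], 0.49)]
side glue_jar [([0.744, 0.276, 0.003], 0.78), ([0.392, -0.491, -0.001], 0.51)]
side polish_tin [([0.768, -0.171, -0.002], 0.61), ([0.501, 0.55, 0.003], 0.51)]
```

View pics/top0.png

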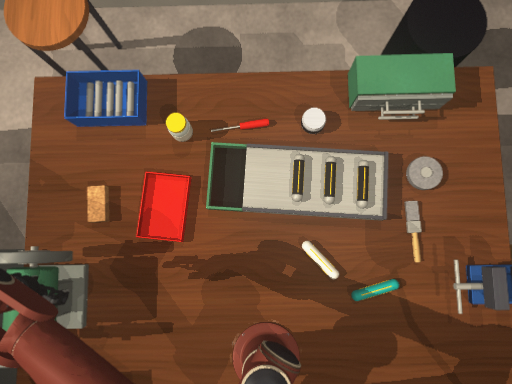

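View pics/side0.png

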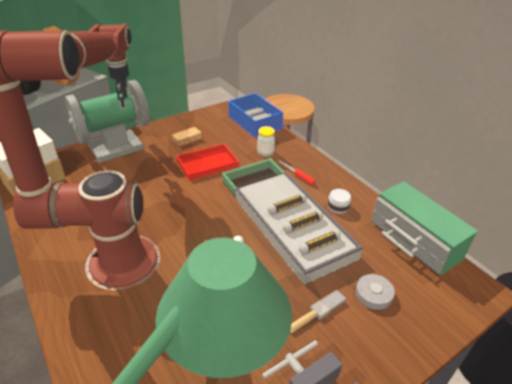

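The top view shows the plate (pixels 243–387, 145–218) with the trough at its left end and the three rollers at columns 298, 330 and 362. The red tray is at (163, 206). The white and turquoise look-alikes are on the bench at (320, 260) and (376, 290). The side view agrees.

```bash
cat > h.py <<'E'
from plant import *
import cv2,numpy as np
from scipy.spatial.transform import Rotation as R
def cloud(f,mask=None):
    K=f["intrinsics"];v,u=np.nonzero((f["range_z"]>0)&(True if mask is None else mask))
    d=f["range_z"][v,u];k=np.array([f["k1"],0,0,0.])
    p=cv2.undistortPoints(np.c_[u,v].astype(float)[:,None],K,k)[:,0]
    P=np.c_[p[:,0]*d,-p[:,1]*d,-d];T=f["world_from_camera"];return P@T[:3,:3].T+T[:3,3]
def rect(P): # centre, long-axis yaw, size
    b=cv2.minAreaRect(P[:,:2].astype(np.float32)*1000)
    q=cv2.boxPoints(b);e=[q[1]-q[0],q[2]-q[1]];e=max(e,key=np.linalg.norm)
    return np.round(np.array(b[0])/1000,4),round(float(np.arctan(e[1]/e[0])),3),np.round(b[1],0)
def go(xyz,yaw): # yaw: world angle of tool y, tool down; prints fractions
    s=state();q=s["tool_rot"];A=R.from_quat(q[[1,2,3,0]])
    y=np.array([np.cos(yaw),np.sin(yaw),0]);z=np.array([0,0,-1.]);B=R.from_matrix(np.c_[np.cross(y,z),y,z])
    print("shift",(A.inv().apply(np.array(xyz)-s["tool_pos"])/.5).round(3),"turn",((A.inv()*B).as_rotvec()/1.5).round(3),"tcp",s["tool_pos"].round(4),"t",round(s["time"],2))
E
python3 - <<'E'
from h import *
for c in("top","side"):
    f=grab_frame(c);P=cloud(f)
    for t,lo,hi in(("roll_plate",.03,.07),("reject_tray",.0,.05),("roller_a",.06,.09)):
        for d in cut_out(c,t)[:5]:
            m=d["pixels"]; Q=cloud(f,m); zm=np.median(Q[:,2]); Q=Q[(Q[:,2]>lo)&(Q[:,2]<hi)]
            if len(Q)>20: print(c,t,round(d["p"],2),len(Q),zm.round(3),Q[:,2].max().round(3),*rect(Q))
go([.535,-.16,.2],-.08)
E
```

```text
top roll_plate 0.88 8374 0.045 0.069 [ 0.561  -0.1092] 1.489 [579. 221.]
top reject_tray 0.97 2975 0.005 0.037 [0.4851 0.3294] -0.12 [152. 221.]
top roller_a 0.95 511 0.075 0.086 [ 0.5409 -0.3172] -0.117 [ 36. 153.]
top roller_a 0.76 496 0.076 0.085 [ 0.5649 -0.1121] -0.09 [ 35. 152.]
top roller_a 0.72 495 0.075 0.085 [ 0.5572 -0.2138] -0.076 [ 35. 153.]
side roll_plate 0.73 5731 0.047 0.07 [ 0.5602 -0.109 ] 1.488 [587. 227.]
side roll_plate 0.37 132 0.077 0.07 [ 0.5513 -0.314 ] -0.024 [ 55. 179.]
side reject_tray 0.91 1401 0.01 0.039 [0.4855 0.3494] -0.101 [204. 225.]
side roller_a 0.87 370 0.077 0.088 [ 0.551  -0.2199] -0.07 [ 33. 148.]
side roller_a 0.78 323 0.077 0.087 [ 0.5596 -0.1184] -0.087 [ 30. 149.]
side roller_a 0.63 413 0.077 0.086 [ 0.5397 -0.323 ] -0.069 [ 34. 154.]
shift [-1.108 -1.111  0.063] turn [-0.     0.     0.823] tcp [0.2524 0.5717 0.2313] t 1.1
```

Emit:
{"fn": "jog_arm", "kwargs": {"motion": "50 -0.085 -0.085 0 0 0 0.07; 50 -0.17 -0.17 0 0 0 0.14; 50 -0.255 -0.255 0 0 0 0.21; 50 -0.34 -0.34 0 0 0 0.28; 50 -0.425 -0.425 0 0 0 0.35"}}

```text
time: 1.72
tool_pos: [0.3614, 0.2898, 0.2316]
tool_rot: [0.0, 0.455, 0.891, 0.0]
contact_force: [1.1, -0.7, 0.6]
gripper_width: 0.5
grasp_force: 0.0
```

```bash
python3 -c "
from h import *
go([.556,-.1625,.15],-.082)"
```

```text
shift [-0.961 -0.216  0.163] turn [ 0.001 -0.     0.473] tcp [0.3614 0.2898 0.2316] t 1.73
```

Emit:
{"fn": "jog_arm", "kwargs": {"motion": "50 -0.12 -0.027 0 0 0 0.08; 50 -0.24 -0.054 0 0 0 0.17; 50 -0.36 -0.08 0 0 0 0.26; 50 -0.48 -0.108 0.02 0 0 0.35; 50 -0.6 -0.135 0.04 0 0 0.44"}}

```text
time: 2.35
tool_pos: [0.4839, 0.0073, 0.2117]
tool_rot: [0.001, 0.719, 0.695, 0.001]
contact_force: [1.5, -0.6, 0.4]
gripper_width: 0.499
grasp_force: 0.0
```

```bash
python3 -c "
from h import *
go([.556,-.1625,.12],-.082)"
```

```text
shift [-0.334  0.156  0.184] turn [ 0.001 -0.     0.031] tcp [0.4839 0.0073 0.2117] t 2.35
```

Emit:
{"fn": "jog_arm", "kwargs": {"motion": "50 -0.11 0.05 0.03 0 0 0.031; 50 -0.22 0.1 0.06 0 0 0.031; 50 -0.334 0.156 0.1 0 0 0.031; 50 -0.334 0.156 0.17 0 0 0.031; 50 -0.334 0.156 0.18 0 0 0.031"}}

```text
time: 2.98
tool_pos: [0.5541, -0.1598, 0.118]
tool_rot: [-0.003, 0.734, 0.679, -0.001]
contact_force: [-0.8, 0.3, -0.5]
gripper_width: 0.5
grasp_force: 0.0
```

```bash
python3 - <<'E'
from h import *
go([.556,-.1625,.052],-.082)
for c in("top","wrist"):
    f=grab_frame(c);cv2.imwrite(f"pics/{c}1.png",f["color"][:,:,::-1])
    print([(np.round(d["at"],3).tolist(),round(d["p"],2)) for d in place_of(c,"roller_a")])
E
```

```text
shift [-0.005  0.005  0.132] turn [-0.004 -0.001  0.003] tcp [ 0.5541 -0.1598  0.118 ] t 2.98
[([0.303, -0.181, 0.017], 0.81), ([0.545, -0.322, 0.062], 0.66), ([0.566, -0.111, 0.058], 0.63), ([0.557, -0.215, 0.063], 0.59), ([0.206, -0.351, 0.016], 0.57)]
[([0.57, -0.117, 0.059], 0.83), ([0.555, -0.213, 0.063], 0.78)]
```

View pics/wrist1.png

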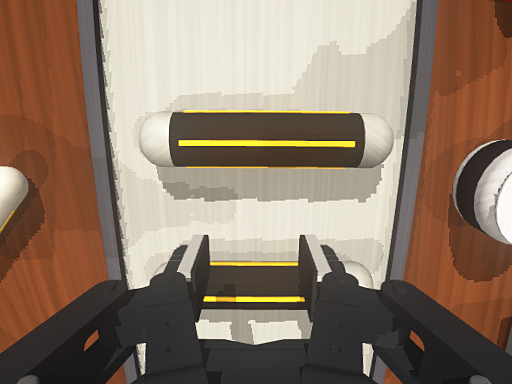

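Emit:
{"fn": "jog_arm", "kwargs": {"motion": "50 -0.005 0.005 0.04 0 0 0; 50 -0.005 0.005 0.09 0 0 0; 50 -0.005 0.005 0.132 0 0 0; 50 0.015 0.005 0.132 0 0 0; 50 0.03 0.005 0.132 0 0 0"}}

```text
time: 3.8
tool_pos: [0.5603, -0.1445, 0.0558]
tool_rot: [0.0, 0.734, 0.68, 0.0]
contact_force: [0.2, -0.3, 0.0]
gripper_width: 0.5
grasp_force: 0.0
```

```bash
cat >> h.py <<'E'
C=np.array([.556,-.168]);PX=np.array([np.cos(.082),-np.sin(.082)]);PY=np.array([np.sin(.082),np.cos(.082)])
def pl(p): p=np.asarray(p)[:2]-C;return np.round([p@PX,p@PY],4)
def rollers(c):
    f=grab_frame(c)
    for d in place_of(c,"roller_a"): print(c,round(d["p"],2),"plate",pl(d["at"]),"z",round(d["at"][2],3))
    s=state();print("tcp plate",pl(s["tool_pos"]),s["tool_pos"].round(4),"F",s["contact_force"].round(1),"t",round(s["time"],2))
    return f
E
python3 - <<'E'
from h import *
rollers("wrist")
E
```

```text
wrist 0.79 plate [0.009  0.0531] z 0.061
tcp plate [0.0028 0.0239] [ 0.5607 -0.1445  0.0565] F [-0.5  0.2  1.5] t 3.9
```

Emit:
{"fn": "jog_arm", "kwargs": {"motion": "50 0.014 0.004 0.006 0 0 0; 50 0.028 0.004 0.006 0 0 0; 50 0.042 0.004 0.006 0 0 0; 50 0.056 0.004 0.006 0 0 0; 50 0.03 0.004 0.006 0 0 0"}}

```text
time: 4.53
tool_pos: [0.5628, -0.1296, 0.0521]
tool_rot: [-0.0, 0.733, 0.68, -0.0]
contact_force: [-0.1, -0.3, 0.3]
gripper_width: 0.498
grasp_force: 0.0
```

```bash
python3 - <<'E'
from h import *
rollers("wrist")
E
```

```text
wrist 0.71 plate [0.0086 0.0828] z 0.063
tcp plate [0.0039 0.037 ] [ 0.5629 -0.1315  0.0524] F [-0.1 -1.  -0.2] t 4.62
```

Emit:
{"fn": "jog_arm", "kwargs": {"motion": "50 -0.02 0 0 0 0 0; 50 -0.04 0 0 0 0 0; 50 -0.04 0 0 0 0 0; 50 -0.04 0 0 0 0 0; 50 -0.04 0 0 0 0 0"}}

```text
time: 5.25
tool_pos: [0.5614, -0.1501, 0.0523]
tool_rot: [-0.0, 0.734, 0.68, -0.0]
contact_force: [-0.3, 0.9, 0.0]
gripper_width: 0.503
grasp_force: 0.0
```

```bash
python3 - <<'E'
from h import *
rollers("wrist")
E
```

```text
wrist 0.77 plate [0.0071 0.0834] z 0.062
tcp plate [0.0039 0.0183] [ 0.5614 -0.1501  0.0523] F [ 0.3 -0.4 -0.9] t 5.35
```

R3 stayed at 83 mm (it started at 55), so it is good. I'll roll it off the end.

Emit:
{"fn": "jog_arm", "kwargs": {"motion": "50 0.04 0.005 0 0 0 0; 50 0.07 0.005 0 0 0 0; 50 0.09 0.005 0 0 0 0; 50 0.11 0.005 0 0 0 0; 50 0.13 0.005 0 0 0 0"}}

```text
time: 5.98
tool_pos: [0.5689, -0.0848, 0.0523]
tool_rot: [-0.0, 0.734, 0.68, 0.0]
contact_force: [1.8, 0.3, 0.4]
gripper_width: 0.502
grasp_force: 0.0
```

Emit:
{"fn": "jog_arm", "kwargs": {"motion": "50 0.02 0 0 0 0 0; 50 0.04 0 0 0 0 0; 50 0.06 0 0 0 0 0; 50 0.08 0 0 0 0 0; 50 0.1 0 0 0 0 0"}}

```text
time: 6.6
tool_pos: [0.5727, -0.0352, 0.0523]
tool_rot: [0.0, 0.734, 0.68, -0.0]
contact_force: [-1.0, 0.7, -0.4]
gripper_width: 0.502
grasp_force: 0.0
```

```bash
python3 - <<'E'
from h import *
rollers("wrist")
go([.556,-.168],-.082) if 0 else None
print(state()["tool_rot"])
E
```

```text
wrist 0.98 plate [0.0087 0.1596] z 0.061
tcp plate [0.0057 0.1342] [ 0.5726 -0.0347  0.0522] F [0.6 0.3 0.3] t 6.7
[-2.61506652e-04  7.33244862e-01  6.79964626e-01  1.03226736e-04]
```

Emit:
{"fn": "jog_arm", "kwargs": {"motion": "50 0.02 0 0 0 0 0; 50 0.04 0 0 0 0 0; 50 0.06 0 0 0 0 0; 50 0.08 0 0 0 0 0; 50 0.1 0 0 0 0 0"}}

```text
time: 7.32
tool_pos: [0.5765, 0.0149, 0.0523]
tool_rot: [-0.0, 0.734, 0.68, 0.0]
contact_force: [0.4, -1.1, -0.0]
gripper_width: 0.499
grasp_force: 0.0
```

Emit:
{"fn": "jog_arm", "kwargs": {"motion": "50 0.02 0 0 0 0 0; 50 0.04 0 0 0 0 0; 50 0.05 0 0 0 0 0; 50 0.06 0 0 0 0 0; 50 0.03 0 -0.05 0 0 0"}}

```text
time: 7.95
tool_pos: [0.5756, 0.03, 0.075]
tool_rot: [-0.002, 0.733, 0.68, -0.002]
contact_force: [0.4, -0.6, -0.2]
gripper_width: 0.499
grasp_force: 0.0
```

```bash
python3 - <<'E'
from h import *
f=rollers("wrist");cv2.imwrite("pics/w2.png",f["color"][:,:,::-1])
rollers("side")
p=C+PY*-.100
go([p[0],p[1],.12],-.082)
E
```

```text
wrist 0.96 plate [0.006  0.3093] z 0.025
tcp plate [0.0076 0.1975] [0.5798 0.0282 0.0801] F [0.6 0.3 0.8] t 8.05
side 0.88 plate [ 0.0076 -0.0468] z 0.065
side 0.86 plate [-0.0013 -0.1517] z 0.061
side 0.71 plate [0.0058 0.3245] z 0.025
tcp plate [0.0059 0.1981] [0.5781 0.029  0.0776] F [ 0.3 -0.2 -0.1] t 8.15
shift [-0.596 -0.015 -0.085] turn [ 0.001 -0.     0.003] tcp [0.5781 0.029  0.0776] t 8.15
```

Emit:
{"fn": "jog_arm", "kwargs": {"motion": "50 -0.03 -0.003 -0.085 0 0 0; 50 -0.15 -0.01 -0.085 0 0 0; 50 -0.27 -0.01 -0.085 0 0 0; 50 -0.39 -0.01 -0.085 0 0 0; 50 -0.51 -0.01 -0.085 0 0 0"}}

```text
time: 8.78
tool_pos: [0.5524, -0.226, 0.1185]
tool_rot: [-0.001, 0.734, 0.68, -0.0]
contact_force: [1.1, 0.2, 0.4]
gripper_width: 0.5
grasp_force: 0.0
```

```bash
python3 - <<'E'
from h import *
p=C+PY*-.100+PX*.003
go([p[0],p[1],.052],-.082)
E
```

```text
shift [-0.084  0.003  0.133] turn [-0.001 -0.001  0.004] tcp [ 0.5524 -0.226   0.1185] t 8.78
```

Emit:
{"fn": "jog_arm", "kwargs": {"motion": "50 -0.084 0.003 0 0 0 0.004; 50 -0.084 0.003 0.05 0 0 0.004; 50 -0.084 0.003 0.133 0 0 0.004; 50 -0.07 0.003 0.133 0 0 0.004; 50 -0.045 0.003 0.133 0 0 0.004"}}

```text
time: 9.4
tool_pos: [0.5533, -0.2468, 0.0538]
tool_rot: [0.0, 0.736, 0.677, 0.0]
contact_force: [0.7, -0.8, 1.6]
gripper_width: 0.5
grasp_force: 0.0
```

```bash
python3 - <<'E'
from h import *
rollers("wrist")
E
```

```text
wrist 0.93 plate [ 0.0002 -0.0456] z 0.061
tcp plate [ 0.0047 -0.0782] [ 0.5543 -0.2463  0.0551] F [-0.2  0.3 -0. ] t 9.5
```

Emit:
{"fn": "jog_arm", "kwargs": {"motion": "50 0.015 0 0.004 0 0 0; 50 0.03 0 0.004 0 0 0; 50 0.045 0 0.004 0 0 0; 50 0.06 0 0.004 0 0 0; 50 0.03 0 0.004 0 0 0"}}

```text
time: 10.12
tool_pos: [0.5541, -0.2315, 0.051]
tool_rot: [-0.0, 0.735, 0.678, -0.0]
contact_force: [1.2, 0.4, 0.6]
gripper_width: 0.5
grasp_force: 0.0
```

Emit:
{"fn": "jog_arm", "kwargs": {"motion": "50 -0.02 0 0 0 0 0; 50 -0.04 0 0 0 0 0; 50 -0.04 0 0 0 0 0; 50 -0.04 0 0 0 0 0; 50 -0.04 0 0 0 0 0"}}

```text
time: 10.75
tool_pos: [0.5525, -0.2522, 0.0512]
tool_rot: [-0.0, 0.736, 0.677, 0.0]
contact_force: [0.2, -0.6, 0.1]
gripper_width: 0.503
grasp_force: 0.0
```

```bash
python3 - <<'E'
from h import *
rollers("wrist")
E
```

```text
wrist 0.9 plate [ 0.0008 -0.0184] z 0.064
tcp plate [ 0.0035 -0.0841] [ 0.5526 -0.2521  0.0513] F [ 0.   1.1 -0.7] t 10.85
```

R2 stayed put too (−45 to −18 mm), so it is good. I'll roll it off as well.

Emit:
{"fn": "jog_arm", "kwargs": {"motion": "50 0.04 -0.004 0 0 0 0; 50 0.07 -0.004 0 0 0 0; 50 0.09 -0.004 0 0 0 0; 50 0.11 -0.004 0 0 0 0; 50 0.13 -0.004 0 0 0 0"}}

```text
time: 11.48
tool_pos: [0.556, -0.1867, 0.0513]
tool_rot: [-0.0, 0.736, 0.677, 0.0]
contact_force: [0.2, 0.1, -0.5]
gripper_width: 0.5
grasp_force: 0.0
```

Emit:
{"fn": "jog_arm", "kwargs": {"motion": "50 0.02 0 0 0 0 0; 50 0.04 0 0 0 0 0; 50 0.06 0 0 0 0 0; 50 0.08 0 0 0 0 0; 50 0.1 0 0 0 0 0"}}

```text
time: 12.1
tool_pos: [0.5601, -0.137, 0.0513]
tool_rot: [-0.0, 0.736, 0.677, -0.0]
contact_force: [0.3, 0.4, -0.4]
gripper_width: 0.498
grasp_force: 0.0
```

Emit:
{"fn": "jog_arm", "kwargs": {"motion": "50 0.02 0 0 0 0 0; 50 0.04 0 0 0 0 0; 50 0.06 0 0 0 0 0; 50 0.08 0 0 0 0 0; 50 0.1 0 0 0 0 0"}}

```text
time: 12.72
tool_pos: [0.5641, -0.087, 0.0513]
tool_rot: [-0.0, 0.736, 0.677, 0.0]
contact_force: [-0.1, -1.0, 0.5]
gripper_width: 0.502
grasp_force: 1.5
```

```bash
python3 - <<'E'
from h import *
rollers("wrist")
E
```

```text
wrist 0.95 plate [0.0042 0.1063] z 0.058
tcp plate [0.0014 0.0817] [ 0.5641 -0.0867  0.0512] F [ 0.2 -0.5 -0.6] t 12.82
```

Emit:
{"fn": "jog_arm", "kwargs": {"motion": "50 0.02 0 0 0 0 0; 50 0.04 0 0 0 0 0; 50 0.06 0 0 0 0 0; 50 0.08 0 0 0 0 0; 50 0.1 0 0 0 0 0"}}

```text
time: 13.45
tool_pos: [0.5683, -0.0372, 0.0513]
tool_rot: [-0.0, 0.736, 0.677, 0.0]
contact_force: [0.1, -0.2, 0.2]
gripper_width: 0.503
grasp_force: 0.0
```

Emit:
{"fn": "jog_arm", "kwargs": {"motion": "50 0.02 0 0 0 0 0; 50 0.04 0 0 0 0 0; 50 0.06 0 0 0 0 0; 50 0.08 0 0 0 0 0; 50 0.1 0 0 0 0 0"}}

```text
time: 14.08
tool_pos: [0.5725, 0.0123, 0.0513]
tool_rot: [0.0, 0.736, 0.677, -0.0]
contact_force: [0.3, -0.0, 0.0]
gripper_width: 0.503
grasp_force: 0.0
```

Emit:
{"fn": "jog_arm", "kwargs": {"motion": "50 0.016 0 0 0 0 0; 50 0.032 0 0 0 0 0; 50 0.048 0 0 0 0 0; 50 0.06 0 0 0 0 0; 50 0.03 0 -0.05 0 0 0"}}

```text
time: 14.7
tool_pos: [0.5716, 0.028, 0.0741]
tool_rot: [-0.002, 0.735, 0.678, -0.002]
contact_force: [1.3, -0.3, -0.5]
gripper_width: 0.502
grasp_force: 0.0
```

```bash
python3 - <<'E'
from h import *
f=rollers("wrist");cv2.imwrite("pics/w3.png",f["color"][:,:,::-1])
rollers("side")
p=C+PY*-.2+PX*0
go([p[0],p[1],.12],-.082)
E
```

```text
wrist 0.76 plate [0.0014 0.2843] z 0.026
tcp plate [0.0038 0.1952] [0.5757 0.0262 0.079 ] F [ 0.2 -0.4  0.7] t 14.8
side 0.83 plate [ 0.0011 -0.1557] z 0.061
side 0.67 plate [0.2096 0.0152] z 0.002
side 0.62 plate [3.000e-04 3.253e-01] z 0.024
side 0.61 plate [0.182  0.2613] z 0.006
side 0.55 plate [0.0057 0.2903] z 0.028
tcp plate [0.0021 0.1957] [0.5741 0.0269 0.0766] F [ 0.1  0.1 -0.3] t 14.9
shift [-0.791 -0.003 -0.087] turn [ 0.001 -0.    -0.001] tcp [0.5741 0.0269 0.0766] t 14.9
```

View pics/w3.png

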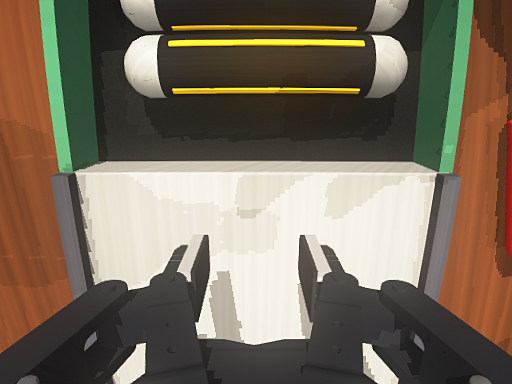

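Wrist view: both good rollers lie side by side in the trough, the near one around (266, 65) and the other at the top edge. Next I'll test the last roller from behind.

Emit:
{"fn": "jog_arm", "kwargs": {"motion": "50 -0.03 -0.003 -0.085 0 0 0; 50 -0.15 -0.003 -0.085 0 0 0; 50 -0.27 -0.003 -0.085 0 0 0; 50 -0.39 -0.003 -0.085 0 0 0; 50 -0.51 -0.003 -0.085 0 0 0"}}

```text
time: 15.52
tool_pos: [0.5504, -0.2283, 0.1175]
tool_rot: [-0.001, 0.736, 0.677, 0.0]
contact_force: [0.6, 0.9, 0.4]
gripper_width: 0.499
grasp_force: 0.0
```

Emit:
{"fn": "jog_arm", "kwargs": {"motion": "50 -0.12 0 0 0 0 0; 50 -0.24 0 0 0 0 0; 50 -0.28 0 0 0 0 0; 50 -0.28 0 0 0 0 0; 50 -0.28 0 0 0 0 0"}}

```text
time: 16.15
tool_pos: [0.5397, -0.3648, 0.118]
tool_rot: [-0.001, 0.735, 0.678, 0.0]
contact_force: [-0.2, -0.2, -0.0]
gripper_width: 0.5
grasp_force: 0.0
```

```bash
python3 - <<'E'
from h import *
rollers("top")
p=C+PY*-.197+PX*.0
go([p[0],p[1],.053],-.082)
E
```

```text
top 0.95 plate [0.0051 0.2885] z 0.027
top 0.89 plate [-0.3355 -0.2089] z 0.016
top 0.88 plate [ 0.0009 -0.1565] z 0.058
top 0.7 plate [-0.2539 -0.0328] z 0.019
top 0.65 plate [0.0004 0.3238] z 0.024
tcp plate [ 1.000e-04 -1.974e-01] [ 0.54   -0.3648  0.1185] F [-0.5  1.4  0.1] t 16.25
shift [ 0.001 -0.     0.131] turn [-0.    -0.001  0.001] tcp [ 0.54   -0.3648  0.1185] t 16.25
```

Emit:
{"fn": "jog_arm", "kwargs": {"motion": "50 0 0 0.05 0 0 0; 50 0 0 0.1 0 0 0; 50 0 0 0.131 0 0 0; 50 0 0 0.131 0 0 0; 50 0.018 0 0.131 0 0 0"}}

```text
time: 16.88
tool_pos: [0.541, -0.3581, 0.0545]
tool_rot: [0.001, 0.736, 0.677, 0.0]
contact_force: [-0.2, 0.3, -0.5]
gripper_width: 0.499
grasp_force: 0.0
```

Emit:
{"fn": "jog_arm", "kwargs": {"motion": "50 0.015 0 0 0 0 0; 50 0.03 0 0 0 0 0; 50 0.045 0 0 0 0 0; 50 0.06 0 0 0 0 0; 50 0.06 0 0 0 0 0"}}

```text
time: 17.5
tool_pos: [0.5428, -0.3272, 0.0532]
tool_rot: [-0.0, 0.735, 0.678, 0.0]
contact_force: [-0.1, -0.9, -1.3]
gripper_width: 0.501
grasp_force: 0.4
```

```bash
python3 - <<'E'
from h import *
rollers("wrist")
E
```

```text
wrist 0.88 plate [ 0.0011 -0.1311] z 0.061
tcp plate [-0.0002 -0.1602] [ 0.5426 -0.3277  0.0531] F [-0.   0.   0.2] t 17.6
```

Emit:
{"fn": "jog_arm", "kwargs": {"motion": "50 -0.04 0 0 0 0 0; 50 -0.075 0 0 0 0 0; 50 -0.075 0 0 0 0 0; 50 -0.075 0 0 0 0 0; 50 -0.075 0 0 0 0 0"}}

```text
time: 18.23
tool_pos: [0.5397, -0.3649, 0.0531]
tool_rot: [-0.0, 0.736, 0.677, 0.0]
contact_force: [0.1, -0.4, -0.3]
gripper_width: 0.497
grasp_force: 0.0
```

```bash
python3 - <<'E'
from h import *
rollers("wrist")
E
```

```text
wrist 0.71 plate [-0.0042 -0.1564] z 0.062
tcp plate [-1.000e-04 -1.975e-01] [ 0.5397 -0.3648  0.0532] F [-0.2 -0.4  0.4] t 18.32
```

The last roller rolled back from −131 to −156 mm, so it is the faulty one. I'll grasp it next.

Emit:
{"fn": "jog_arm", "kwargs": {"motion": "50 0 0 -0.1 0 0 0; 70 0 0 -0.17 0 0 -0.1; 70 0.04 -0.002 -0.17 0 0 -0.22; 70 0.083 -0.002 -0.17 0 0 -0.34; 70 0.083 -0.002 -0.17 0 0 -0.46"}}

```text
time: 18.95
tool_pos: [0.5423, -0.3221, 0.1384]
tool_rot: [-0.0, 0.46, 0.888, 0.0]
contact_force: [-0.1, -0.1, -0.3]
gripper_width: 0.701
grasp_force: 0.0
```

```bash
python3 - <<'E'
from h import *
rollers("top")
p=C+PY*-.156+PX*-.0
go([p[0],p[1],.12],-.082+np.pi/2)
E
```

```text
top 0.97 plate [0.0012 0.3231] z 0.021
top 0.81 plate [0.0092 0.2885] z 0.026
top 0.59 plate [-0.3323 -0.2086] z 0.017
top 0.56 plate [-0.2538 -0.0344] z 0.017
tcp plate [-0.001  -0.1557] [ 0.5422 -0.3231  0.1384] F [-1.  -0.2  0.6] t 19.05
shift [-0.002  0.001  0.037] turn [-0.     0.    -0.587] tcp [ 0.5422 -0.3231  0.1384] t 19.05
```

Emit:
{"fn": "jog_arm", "kwargs": {"motion": "70 -0.002 0 0.02 0 0 -0.12; 70 -0.002 0 0.037 0 0 -0.24; 70 -0.002 0 0.037 0 0 -0.36; 70 -0.002 0 0.037 0 0 -0.48; 70 -0.002 0 0.037 0 0 -0.587"}}

```text
time: 19.68
tool_pos: [0.5427, -0.3247, 0.1197]
tool_rot: [-0.0, 0.04, 0.999, 0.0]
contact_force: [-0.8, -0.0, -0.4]
gripper_width: 0.698
grasp_force: 0.0
```

```bash
python3 - <<'E'
from h import *
f=rollers("wrist");cv2.imwrite("pics/w4.png",f["color"][:,:,::-1])
Q=cloud(f);q=np.c_[(Q[:,:2]-C)@PX,(Q[:,:2]-C)@PY,Q[:,2]]
m=(abs(q[:,0])<.09)&(q[:,1]>-.2)&(q[:,1]<-.11)&(q[:,2]>.068)&(q[:,2]<.085);print(m.sum(),np.median(q[m],0),q[m].min(0),q[m].max(0))
rollers("side")
p=C+PY*-.156
go([p[0],p[1],.052],-.082+np.pi/2)
E
```

```text
wrist 0.77 plate [-0.0059 -0.1525] z 0.062
tcp plate [-0.0004 -0.1573] [ 0.5427 -0.3247  0.1198] F [-0.2 -0.1 -0. ] t 19.77
11050 [-0.01374126 -0.15477078  0.07693159] [-0.0775966  -0.17059758  0.0680081 ] [ 0.07613706 -0.13763669  0.08163758]
side 0.74 plate [ 0.0011 -0.1542] z 0.061
side 0.73 plate [ 0.0541 -0.3662] z -0.001
side 0.65 plate [0.0079 0.2924] z 0.033
side 0.58 plate [0.0034 0.3231] z 0.025
tcp plate [-0.0005 -0.1572] [ 0.5427 -0.3247  0.1197] F [ 0.3 -0.3 -0.2] t 19.88
shift [-0.001  0.002  0.135] turn [ 0.    -0.    -0.003] tcp [ 0.5427 -0.3247  0.1197] t 19.88
```

View pics/w4.png

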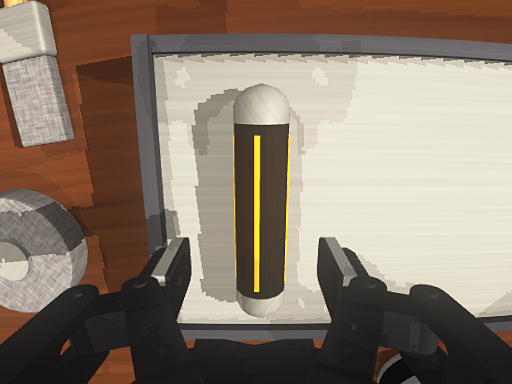

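The wrist view shows the roller (columns 233–290) centred between the fingers (185–322), with nothing in the way. I'll go down and close.

Emit:
{"fn": "jog_arm", "kwargs": {"motion": "70 0 0.005 0.06 0 0 0; 70 0 0.005 0.11 0 0 0; 70 0 0.005 0.135 0 0 0; 70 0 0.005 0.135 0 0 0; 50 0 0.005 0.135 0 0 0"}}

```text
time: 20.5
tool_pos: [0.5436, -0.3228, 0.0536]
tool_rot: [0.001, 0.042, 0.999, -0.001]
contact_force: [0.7, 0.2, 0.6]
gripper_width: 0.511
grasp_force: 0.0
```

Emit:
{"fn": "jog_arm", "kwargs": {"motion": "20 0 0 0 0 0 0; 20 0 0 0 0 0 0; 20 0 0 0 0 0 0; 20 0 0 0 0 0 0; 20 0 0 -0.02 0 0 0"}}

```text
time: 21.12
tool_pos: [0.5416, -0.3213, 0.0607]
tool_rot: [-0.002, 0.041, 0.999, 0.001]
contact_force: [-0.7, -0.2, -5.8]
gripper_width: 0.361
grasp_force: 60.0
```

```bash
python3 - <<'E'
from h import *
go([.5,0,.18],-.1+np.pi/2)
go([.4855,.33,.1],-.11+np.pi/2)
E
```

```text
shift [ 0.137  0.634 -0.237] turn [ 0.001 -0.002  0.011] tcp [ 0.5416 -0.3213  0.0607] t 21.12
shift [ 0.22   1.289 -0.076] turn [ 0.001 -0.002  0.018] tcp [ 0.5416 -0.3213  0.0607] t 21.12
```

Emit:
{"fn": "jog_arm", "kwargs": {"motion": "20 0 0 -0.09 0 0 0; 20 0.01 0.06 -0.17 0 0 0; 20 0.04 0.16 -0.2 0 0 0; 20 0.07 0.27 -0.2 0 0 0; 20 0.09 0.38 -0.2 0 0 0.01"}}

```text
time: 21.75
tool_pos: [0.5121, -0.1273, 0.1612]
tool_rot: [-0.001, 0.05, 0.999, 0.0]
contact_force: [0.8, 1.4, -6.1]
gripper_width: 0.363
grasp_force: 60.8
```

Emit:
{"fn": "jog_arm", "kwargs": {"motion": "20 0.02 0.11 0 0 0 0; 20 0.04 0.22 0 0 0 0; 20 0.06 0.33 0 0 0 0; 20 0.08 0.44 0 0 0 0; 20 0.1 0.55 0 0 0 0"}}

```text
time: 22.38
tool_pos: [0.4893, 0.151, 0.161]
tool_rot: [-0.001, 0.049, 0.999, -0.0]
contact_force: [1.3, -0.3, -5.0]
gripper_width: 0.366
grasp_force: 60.8
```

```bash
python3 - <<'E'
from h import *
print(state()["grasp_force"],state()["gripper_width"])
go([.4855,.33,.08],-.11+np.pi/2)
E
```

```text
60.826418437063694 0.36602072692265536
shift [0.042 0.356 0.162] turn [-0.001 -0.001  0.008] tcp [0.4893 0.151  0.161 ] t 22.38
```

Emit:
{"fn": "jog_arm", "kwargs": {"motion": "20 0.01 0.1 0 0 0 0.008; 20 0.02 0.2 0 0 0 0.008; 20 0.035 0.3 0 0 0 0.008; 20 0.042 0.356 0.05 0 0 0.008; 20 0.042 0.356 0.1 0 0 0.008"}}

```text
time: 23.0
tool_pos: [0.4861, 0.3303, 0.1107]
tool_rot: [-0.001, 0.053, 0.999, -0.0]
contact_force: [-0.4, 0.0, -5.8]
gripper_width: 0.366
grasp_force: 61.0
```

```bash
python3 - <<'E'
from h import *
f=grab_frame("wrist");cv2.imwrite("pics/w5.png",f["color"][:,:,::-1])
for c in("top","side"):
    grab_frame(c)
    print(c,[(np.round(d["at"],3).tolist(),round(d["p"],2)) for d in place_of(c,"roller_a")])
go([.4855,.33,.014],-.11+np.pi/2)
E
```

```text
top [([0.301, -0.181, 0.018], 0.76), ([0.206, -0.348, 0.017], 0.7), ([0.59, 0.119, 0.026], 0.69), ([0.585, 0.154, 0.022], 0.56), ([0.486, 0.325, 0.112], 0.54), ([0.582, -0.534, -0.001], 0.54)]
side [([0.484, 0.326, 0.118], 0.56), ([0.589, 0.118, 0.03], 0.54), ([0.589, 0.156, 0.022], 0.48)]
shift [0.004 0.003 0.197] turn [-0. -0. -0.] tcp [0.4874 0.3283 0.1125] t 23.25
```

View pics/w5.png

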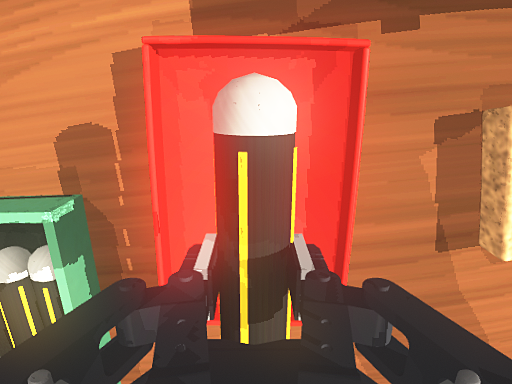

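Wrist view: the roller (columns 213–297) hangs lined up inside the red tray (145–368). I'll lower it.

Emit:
{"fn": "jog_arm", "kwargs": {"motion": "20 0.004 0.003 0.06 0 0 0; 20 0.004 0.003 0.12 0 0 0; 20 0.004 0.003 0.15 0 0 0; 20 0.004 0.003 0.17 0 0 0; 20 0.004 0.003 0.182 0 0 0"}}

```text
time: 23.88
tool_pos: [0.4863, 0.3306, 0.022]
tool_rot: [0.001, 0.055, 0.998, 0.0]
contact_force: [0.9, 0.2, -5.9]
gripper_width: 0.361
grasp_force: 61.0
```

Emit:
{"fn": "jog_arm", "kwargs": {"motion": "20 0 0 0.006 0 0 0; 20 0 0 0.01 0 0 0; 20 0 0 0.012 0 0 0; 20 0 0 0.014 0 0 0; 20 0 0 0.014 0 0 0"}}

```text
time: 24.5
tool_pos: [0.4855, 0.3304, 0.0144]
tool_rot: [0.0, 0.055, 0.998, 0.0]
contact_force: [-0.7, -0.4, -4.9]
gripper_width: 0.366
grasp_force: 61.0
```

Emit:
{"fn": "jog_arm", "kwargs": {"motion": "20 0 0 0.002 0 0 0; 20 0 0 0.004 0 0 0; 20 0 0 0.005 0 0 0; 20 0 0 0.006 0 0 0; 20 0 0 0.006 0 0 0"}}

```text
time: 25.12
tool_pos: [0.4858, 0.3306, 0.013]
tool_rot: [-0.0, 0.055, 0.998, -0.0]
contact_force: [-5.8, -3.3, 7.2]
gripper_width: 0.364
grasp_force: 62.2
```

Touched down, so I'll release and rise.

Emit:
{"fn": "jog_arm", "kwargs": {"motion": "45 0 0 -0.001 0 0 0; 60 0 0 -0.002 0 0 0; 70 0 0 -0.004 0 0 0; 70 0 0 -0.004 0 0 0; 70 0 0 -0.004 0 0 0"}}

```text
time: 25.75
tool_pos: [0.4855, 0.3304, 0.0133]
tool_rot: [0.0, 0.055, 0.998, 0.0]
contact_force: [0.3, 0.3, 0.3]
gripper_width: 0.698
grasp_force: 0.0
```

Emit:
{"fn": "jog_arm", "kwargs": {"motion": "70 0 0 -0.03 0 0 0; 70 0 0 -0.1 0 0 0; 70 0 0 -0.2 0 0 0; 70 0 0 -0.3 0 0 0; 70 0 0 -0.3 0 0 0"}}

```text
time: 26.38
tool_pos: [0.4888, 0.3322, 0.1709]
tool_rot: [0.005, 0.055, 0.998, 0.003]
contact_force: [-0.8, 0.5, 1.5]
gripper_width: 0.703
grasp_force: 0.0
```

```bash
python3 - <<'E'
from h import *
for c in("wrist","side"):
    f=grab_frame(c);cv2.imwrite(f"pics/{c}9.png",f["color"][:,:,::-1])
    print(c,[(np.round(d["at"],3).tolist(),pl(d["at"]).tolist(),round(d["p"],2)) for d in place_of(c,"roller_a")])
E
```

```text
wrist [([0.584, 0.118, 0.026], [0.0044, 0.2878], 0.93), ([0.482, 0.335, 0.022], [-0.1151, 0.4952], 0.81), ([0.59, 0.15, 0.024], [0.0073, 0.3198], 0.62)]
side [([0.585, 0.119, 0.027], [0.005, 0.2887], 0.88), ([0.489, 0.334, 0.023], [-0.1076, 0.4951], 0.62), ([0.588, 0.154, 0.027], [0.0061, 0.3231], 0.6)]
```

View pics/side9.png

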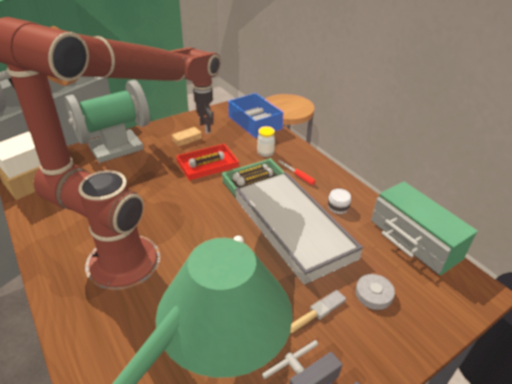

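Side view: two rollers lie in the green trough (about 253, 175), one lies in the red tray (207, 159), and the bystanders look unmoved. I'll hand it in.

```bash
python3 -c "
from plant import *
print(job_done())"
```

```text
the job is handed in; nothing more can be done
None
```

Job handed in at about 26.5 s of robot time: both good rollers are in the green trough, and the one that rolled back is in the red tray; the hand-in call gave no verdict.

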